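Hang the second tool case on the hook

ROBOT

A 6-joint arm with a two-finger parallel gripper is mounted at the origin on the work surface. World frame = base frame: x ahead of the robot, y to its left, z up, the work surface at z = 0. Lengths are in m, angles in degrees, forces in N, time in s.
With the tool pointing down it reaches from about 0.3 to 0.75 m from the base axis. Payload 8.5 kg.
Tool frame: the origin (TCP) lies midway between the tips of the shut fingers; the grasp point (between the pads) lies 19 mm behind it (env.hold_point_z is the distance from the TCP to the grasp point, in m); z points along the fingers, y is the line along which they close (so a half turn about z gives the same grasp; the last joint's range is limited). The gripper opens to 85 mm and grips with 20 to 120 N. Pads are 22 mm wide; open, the fingers measure 114 mm over their backs; the gripper's body (76 mm by 85 mm) begins 54 mm behind the grasp point. The pads swing forward as they close: fully open they stand 13 mm farther back than shut.
Start: joints at [63.18, 21.807, 74.336, -0, 83.858, -12.336], TCP at [0.138, 0.533, 0.199] pointing down, gripper open.
Joint ranges: [-178.18, 178.18], [-50.72, 133.34], [12.68, 142.11], [-81.47, 261.47], [9.98, 163.14], [-165.26, 165.26]. Speed limits (degrees/s): [136.94, 136.94, 180, 180, 180, 180].

INTERFACE

Orientations are given as a 3x3 rotation matrix whose columns are the frame's x, y, z axes.
In Python, from rig import observe, get_image, camera_info, env gives the robot as it stands.
- The arm moves only by the tool drive_tool, never from a script. Its arguments are lists of equal length, an entry for each row: "offset": the shift along the tool's x, y, z in units of 40 mm (1.0 is 40 mm), a list of three; "turn": the turn, a rotation vector about the tool's x, y, z in units of 6 degrees (1.0 is 6 degrees), a list of three; "hand": the opening, from 0 (shut) to 1 (fully open). A call has exactly 10 rows; each row shifts and turns the commanded pose from where the row before left it, along the tool's axes as they then stand; what a row does not reach is not made up. A row lasts 1/8 s, in which the tool goes at most 62.5 mm and 10.7 degrees, less where a joint would pass 70% of its speed; a pose out of reach is approached as far as the arm can. A call is refused whole if a number of a shift passes 1 or a number of a turn 1, either way. A call with a gripper value outside its range is refused whole. The fingers move at their own pace and stop on an object; "newtons" is the grip in N (left out, the last holds). Time passes only in rows, so rows that do not move let the fingers close, or fill a call up. It gives the time, the measured TCP pose, the force, the opening and the grip force at its end, in the units of the state.
- observe(): the state, without advancing time (a new reading comes with each control period).
- get_image(name): name is "scene" or "top" or "wrist"; returns the picture (480x640x3 uint8, blue, green, red); there is no depth.
- camera_info(name): a dict with "fx", "fy", "cx", "cy" (pixels), "world_to_cam" (4x4, takes a point from world to camera coordinates). Camera axes: x right, y down, z forward; pixel columns grow to the right and rows downward; lengths in m; the calibration is good to about 2 mm. A picture is of the moment at which its call begins: read the wrist's pose just before it. camera_info takes no time and is no camera call; for the wrist camera it gives the pose at the moment of the call.
- env.close_job(): hands the job in; it is judged then, once.
The state is a dict: "time_s": time; "q": joint angles; "qvel": joint speeds; "joint_efforts": joint torques, N m; "position": TCP position; "tool_rot": TCP orientation; "ft_force": force on the tool from outside, world axes, zero at the start; "wrist_torque": the same for the moment, N m; "grip_width": finger opening in m; "gripper_force": force on a finger pad.
Only numpy, scipy, OpenCV 4.12 (cv2) and the standard library are available. Lean on these libraries where they do the work, as an engineer would, in place of code of your own. Each camera call takes 0.05 s, during which the arm holds its last target. There are 200 camera calls.

TASK

Hang the yellow tool case by its handle on the double-prong hook, in front of the blue case that already hangs there, and slide it back along the prongs so that it pushes the blue case ahead of it until the pair is pressed firmly but gently (about 12 newtons, held for a second) against the rubber stop; then let go. Do not tip, crush or dislodge the blue case, do not drop or ram the yellow one, and leave the other things on the bench alone.

Things in the scene. Friction and masses are not known exactly. Their poses are not given: they have to be found in the camera images.
- hook: Fixed double-prong hook on a grey stand. Origin on the table, midway between the front faces of its two upright posts (22 mm square, 215 mm tall, behind the origin). The prongs point along its own -x (towards the robot at yaw 0); z up. A case hangs with its handle bar lying across both prongs. Base plate 130 x 180 x 10 mm, x = -45 to +85 mm.
- prong_mid (a point): Point midway between the two prongs, half-way along, level with their tops (194 mm above the table). The prongs are level steel bars, 8 mm thick, 200 mm long from the posts (x = 0 to -200 mm in the hook's frame), at y = +30 and -30 mm.
- prong_tips (a point): Point midway between the two upturned prong tips, level with their very tops (206 mm above the table), x = -206 mm in the hook's frame; the tips end at x = -210 mm.
- stop_zone (a point): Fixed point on the hook at x = -20 mm, 190 mm high: the rearmost setting of the rubber stop, NOT the stop itself. The stop's black face (128 mm wide, 150 to 206 mm above the table) is clamped somewhere from x = -20 to -65 mm behind the blue case; its setting is not reported. The rubber yields 1 mm per 6 N for 4 mm, then is hard.
- yellow_case: Yellow case to hang, 0.3-0.55 kg, standing on the table. Origin: centre of underside. 44 (x) by 130 (y) by 141 mm (z): body 85 mm tall, two black end frames (10 mm thick, full depth and height) and between them a black handle bar, 12 mm square, along y, centre 135 mm and underside 129 mm above the origin; opening below it 44 mm high, 110 mm wide. Hung, its origin is 65 mm above the table.
- blue_case: Blue case, same shape and size as the yellow one, 0.3-0.55 kg. It starts hanging on the prongs, its origin 90 to 108 mm in front of the posts, clear of the stop. It slides along the prongs under 1.4 to 4 N of friction. The cases' faces are flat: pressed together their origins are 44 mm apart. More than 18 N between the cases is too much.
- red_case: A red case of the same shape, standing on the table: leave it alone. Origin: centre of its underside.
- bearing: Steel bearing ring lying on the table, 62 mm across, 18 mm high: leave alone. Origin: centre of its underside.
- filter: White oil filter can standing on the table, 76 mm diameter, 95 mm tall: leave alone. Origin: centre of its underside.
- spray: Blue bottle with a red cap, 54 mm diameter, 170 mm tall: leave alone. Origin: centre of its underside.
- pulley: Dark steel belt pulley lying on the table, 90 mm diameter, 30 mm high: leave alone. Origin: centre of its underside.
- wrench: Steel wrench lying on the table: leave alone. Origin: its middle, underside.
- race: Dark bearing race lying on the table, 80 mm diameter, 22 mm high: leave alone. Origin: centre of its underside.
There are look-alikes about, which are no part of the job. What is shaped like the yellow_case but pink is not meant.

How it is judged (in metres and radians):
On the way:
1. the yellow case, hanging on the prongs in front of the blue one, is pressed back on it with 5 to 18 N for 0.3 s (the blue one alone slides at less than 4 N) (contact force between yellow_case and blue_case between 5 and 18 N and z of yellow_case in the frame of hook between 0.058 and 0.07 m and x of yellow_case in the frame of hook between -0.15 and -0.078 m), for 0.3 s.
At the end, for the whole second after the job is handed in: Both cases hang on both prongs, origins 58-70 mm above the table, within 20 mm of the hook middle, tilted < 0.12 rad, yellow square to it within 0.12 rad; origins 40-50 mm apart along the prongs, blue 34-95 mm and yellow 78-143 mm in front of the posts; both at rest (z of yellow_case in the frame of hook between 0.058 and 0.07 m and y of yellow_case in the frame of hook between -0.02 and 0.02 m and angle between each of yellow_case, blue_case's own z axis and vertical below 0.12 rad and z of blue_case in the frame of hook between 0.058 and 0.07 m and y of blue_case in the frame of hook between -0.02 and 0.02 m and x of yellow_case in the frame of hook between -0.143 and -0.078 m and x of blue_case in the frame of hook between -0.095 and -0.034 m and x of yellow_case in the frame of blue_case between -0.05 and -0.04 m and angle between the y axis of yellow_case and the y axis of hook, either way round below 0.12 rad and linear speed of each of yellow_case, blue_case below 0.02 m/s); the robot touches nothing.
It fails at once if more than 18 N between the yellow and the blue case (contact force between yellow_case and blue_case above 18 N).
It fails at once if the blue case is tipped or lifted off the prongs (angle between blue_case's own z axis and vertical above 0.3 rad or z of blue_case in the frame of hook above 0.08 m or z of blue_case in the frame of hook below 0.055 m).
It fails at once if the yellow case is dropped or rammed on the hook (over 40 N) (contact force between yellow_case and hook above 40 N).
It fails at once if another thing on the bench is moved by more than 30 mm (distance of any of red_case, bearing, filter, spray, pulley, wrench, race from where it was at the start of the episode above 0.03 m).
It also fails if it takes over 64 s, if anything falls off the work surface, if the arm or the gripper's body presses on something with over 40 N, if the wrist force passes 120 N, or if a joint passes its speed limit or range.

## Working session

There is one attempt and no reset: what is moved stays moved. The work goes in short steps, Python scripts to look and compute and a tool call to move; the robot and the scene stay as the last step left them, time stands still between calls to the robot, and variables do not carry over. Pictures are saved under pics/ and viewed, at most 13 in all, crops included, and the job is handed in when it is done.

Besides the shell and the picture viewer there is one more tool, called after ">>>" as name(argument=value, ...), one argument or row to a line, values as JSON. drive_tool: Moves the arm, as the interface text tells. Its arguments: {"type":"object","properties":{"offset":{"type":"array"},"turn":{"type":"array"},"hand":{"type":"array"},"newtons":{"type":"number"}},"required":["offset","turn","hand"]}

```bash
ls; mkdir -p pics; python3 - <<'E'
from rig import observe,get_image,camera_info,env
import cv2,numpy as np
a=get_image("scene");b=get_image("top")
cv2.imwrite("pics/s.png",a);cv2.imwrite("pics/t.png",b)
for n in("scene","top"):
    c=camera_info(n);print(n,c["fx"],c["cx"],c["cy"]);print(np.round(c["world_to_cam"],3))
s=observe();print(s["time_s"],s["position"],np.round(s["tool_rot"],3),s["grip_width"],s["ft_force"],env.hold_point_z)
E
```

```text
pics
scene 556.2335738456023 316.8285560011545 249.5450725247883
[[ 0.873  0.488 -0.009 -0.505]
 [ 0.339 -0.62  -0.708 -0.047]
 [-0.351  0.615 -0.706  1.564]
 [ 0.     0.     0.     1.   ]]
top 504.3591410193837 318.44390116479275 231.35362855562275
[[-0.004 -1.     0.008  0.03 ]
 [-0.985  0.002 -0.175  0.58 ]
 [ 0.175 -0.009 -0.984  1.302]
 [ 0.     0.     0.     1.   ]]
0.1 [0.13742408 0.53222664 0.19865665] [[-0.968  0.25  -0.001]
 [ 0.25   0.968 -0.001]
 [ 0.    -0.001 -1.   ]] 0.08529665643456226 [0.01503168 0.1339841  0.77050996] 0.0187
```

View pics/s.png

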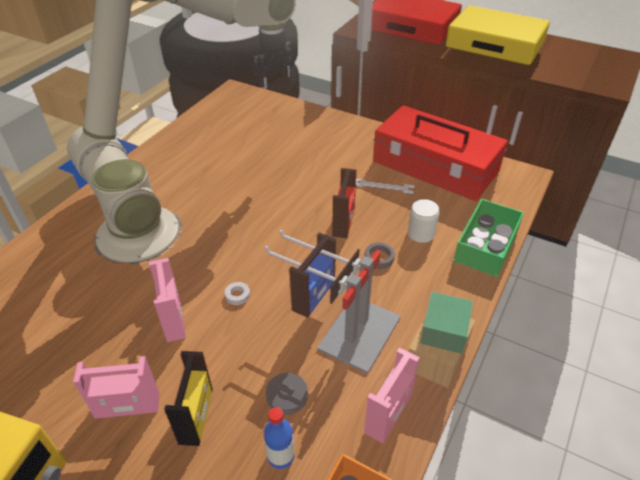

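View pics/t.png

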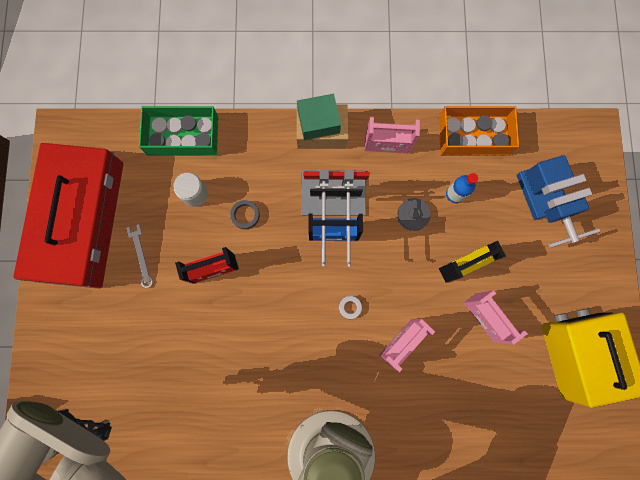

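The scene picture shows the yellow case at about (193,398), the blue one at (315,280) on the hook, and the pink look-alikes. In the top view the yellow case is at (473,262), and the hook prongs run from (323,265)/(350,265) back to (337,180).

```bash
cat > h.py <<'E'
import cv2,numpy as np
from rig import observe,get_image,camera_info,env
def ray(c,uv):
    W=np.array(c["world_to_cam"]);R=W[:3,:3];o=-R.T@W[:3,3]
    d=R.T@np.array([(uv[0]-c["cx"])/c["fx"],(uv[1]-c["cy"])/c["fy"],1.]);return o,d/np.linalg.norm(d)
def onz(c,uv,z):
    o,d=ray(c,uv);return o+d*(z-o[2])/d[2]
def proj(c,p):
    W=np.array(c["world_to_cam"]);q=W[:3,:3]@np.array(p)+W[:3,3];return c["fx"]*q[0]/q[2]+c["cx"],c["fy"]*q[1]/q[2]+c["cy"]
E
python3 - <<'E'
import cv2,numpy as np
b=cv2.imread("pics/t.png")
a=cv2.resize(b[165:275,295:375],None,fx=5,fy=5,interpolation=cv2.INTER_CUBIC)
c=cv2.resize(b[230:290,435:515],None,fx=5,fy=5,interpolation=cv2.INTER_CUBIC)
o=np.zeros((550,800,3),np.uint8);o[:,:400]=a;o[:300,400:]=c
cv2.imwrite("pics/z.png",o)
E
```

```text
(no output)
```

View pics/z.png

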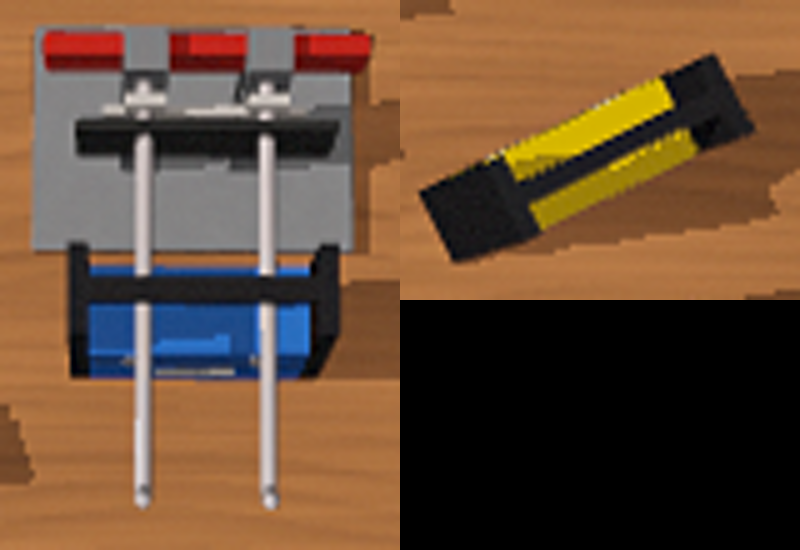

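```bash
python3 - <<'E'
from h import *
c=camera_info("top")
A=lambda x,y:(295+x/5-.4,165+y/5-.4); Bq=lambda x,y:(435+(x-400)/5-.4,230+y/5-.4)
for n,p,z in [("tipL",(143,497),.206),("tipR",(270,497),.206),("postL",(145,80),.194),("postR",(265,80),.194),("bFL",(33,250),.01),("bFR",(353,250),.01),("bBL",(36,30),.01),
 ("prongpostL",(146,100),.194),("blueBarL",(80,290),.206),("blueBarR",(325,290),.206),("blueTopL",(78,244),.206),("blueTopR",(328,244),.206),("stopTopL",(78,122),.206),("stopTopR",(340,122),.206)]:
    print(n,onz(c,A(*p),z).round(4))
for n,p,z in [("R1",(715,55),.141),("R2",(755,130),.141),("L1",(420,190),0),("L2",(455,262),0),("barL",(515,192),.141),("barR",(690,117),.141)]:
    print(n,onz(c,Bq(*p),z).round(4))
W=np.array(c["world_to_cam"]);print(-W[:3,:3].T@W[:3,3])
E
```

```text
tipL [0.4747 0.0185 0.206 ]
tipR [ 0.4746 -0.0411  0.206 ]
postL [0.6804 0.0162 0.194 ]
postR [ 0.6803 -0.0424  0.194 ]
bFL [0.6348 0.0753 0.01  ]
bFR [ 0.6344 -0.1028  0.01  ]
bBL [0.7619 0.0739 0.01  ]
prongpostL [0.6703 0.0157 0.194 ]
blueBarL [0.5737 0.0479 0.206 ]
blueBarR [ 0.5734 -0.0687  0.206 ]
blueTopL [0.5961 0.0488 0.206 ]
blueTopR [ 0.5958 -0.0705  0.206 ]
stopTopL [0.6561 0.0488 0.206 ]
stopTopR [ 0.6559 -0.0774  0.206 ]
R1 [ 0.5395 -0.4193  0.141 ]
R2 [ 0.5016 -0.4368  0.141 ]
L1 [ 0.4869 -0.3033  0.    ]
L2 [ 0.4472 -0.3208  0.    ]
barL [ 0.4711 -0.3154  0.141 ]
barR [ 0.5082 -0.4048  0.141 ]
[0.34296561 0.04002932 1.38338296]
```

>>> drive_tool(
  offset=[
    [0,0,-0.15],
    [0,0,-0.15],
    [0,0,-0.15],
    [0,0,-0.15],
    [0,0,-0.15],
    [0,0,-0.15],
    [0,0,-0.15],
    [0,0,-0.15],
    [0,0,-0.15],
    [0,0,-0.15],
  ],
  turn=[
    [0,0,1],
    [0,0,1],
    [0,0,1],
    [0,0,1],
    [0,0,1],
    [0,0,1],
    [0,0,1],
    [0,0,1],
    [0,0,0.5],
    [0,0,0],
  ],
  hand=[0.6,0.6,0.6,0.6,0.6,0.6,0.6,0.6,0.6,0.6],
  newtons=60,
)

```text
time_s: 1.35
position: [0.1375, 0.5324, 0.2591]
tool_rot: [[-0.415, 0.91, -0.0], [0.91, 0.415, -0.001], [-0.0, -0.001, -1.0]]
ft_force: [-0.6, 0.3, 0.7]
grip_width: 0.0511
gripper_force: 0.0
```

>>> drive_tool(
  offset=[
    [-1,0,0],
    [-1,0,0],
    [-1,0,0],
    [-1,0,0],
    [-1,0,0],
    [-1,0,0],
    [-1,0,0],
    [-1,0,0],
    [-1,0,0],
    [-1,0,0],
  ],
  turn=[
    [0,0,0],
    [0,0,0],
    [0,0,0],
    [0,0,0],
    [0,0,0],
    [0,0,0],
    [0,0,0],
    [0,0,0],
    [0,0,0],
    [0,0,0],
  ],
  hand=[0.6,0.6,0.6,0.6,0.6,0.6,0.6,0.6,0.6,0.6],
)

```text
time_s: 2.6
position: [0.3038, 0.1673, 0.2593]
tool_rot: [[-0.416, 0.909, 0.0], [0.909, 0.416, 0.0], [-0.0, 0.0, -1.0]]
ft_force: [0.9, 0.1, -0.3]
grip_width: 0.0508
gripper_force: 0.0
```

>>> drive_tool(
  offset=[
    [-1,0,0],
    [-1,0,0],
    [-1,0,0],
    [-1,0,0],
    [-1,0,0],
    [-1,0,0],
    [-1,0,0],
    [-1,0,0],
    [-1,0,0],
    [-1,0,0],
  ],
  turn=[
    [0,0,0],
    [0,0,0],
    [0,0,0],
    [0,0,0],
    [0,0,0],
    [0,0,0],
    [0,0,0],
    [0,0,0],
    [0,0,0],
    [0,0,0],
  ],
  hand=[0.6,0.6,0.6,0.6,0.6,0.6,0.6,0.6,0.6,0.6],
)

```text
time_s: 3.85
position: [0.4699, -0.1966, 0.2591]
tool_rot: [[-0.416, 0.909, -0.0], [0.909, 0.416, 0.0], [0.0, -0.0, -1.0]]
ft_force: [0.5, -0.7, 0.0]
grip_width: 0.0513
gripper_force: 0.0
```

>>> drive_tool(
  offset=[
    [-0.8,-0.25,0],
    [-0.8,-0.25,0],
    [-0.8,-0.25,0],
    [-0.8,-0.25,0],
    [-0.8,-0.25,0],
    [0,0,0],
    [0,0,0],
    [0,0,0],
    [0,0,0],
    [0,0,0],
  ],
  turn=[
    [0,0,0],
    [0,0,0],
    [0,0,0],
    [0,0,0],
    [0,0,0],
    [0,0,0],
    [0,0,0],
    [0,0,0],
    [0,0,0],
    [0,0,0],
  ],
  hand=[0.6,0.6,0.6,0.6,0.6,0.6,0.6,0.6,0.6,0.6],
)

```text
time_s: 5.1
position: [0.4905, -0.3613, 0.2594]
tool_rot: [[-0.415, 0.91, 0.0], [0.91, 0.415, -0.0], [-0.0, 0.0, -1.0]]
ft_force: [0.3, 0.7, -0.2]
grip_width: 0.051
gripper_force: 0.0
```

```bash
python3 - <<'E'
from h import *
s=observe();c=camera_info("wrist");a=get_image("wrist");cv2.imwrite("pics/w1.png",a)
import json;json.dump({k:np.array(v).tolist() for k,v in c.items()},open("w1.json","w"))
print(s["position"],proj(c,s["position"]))
for z,p in((.141,(.494,-.37,.141)),):print(proj(c,p))
W=np.array(c["world_to_cam"]);print(W.round(3),-W[:3,:3].T@W[:3,3])
E
```

```text
[ 0.49047564 -0.36132283  0.25944417] (np.float64(318.35874971822835), np.float64(279.79737371258636))
(np.float64(318.62284147135904), np.float64(233.65442082689884))
[[ 0.91   0.415 -0.    -0.297]
 [ 0.398 -0.872  0.286 -0.564]
 [ 0.118 -0.26  -0.958  0.285]
 [ 0.     0.     0.     1.   ]] [ 0.46111737 -0.29455997  0.43446893]
```

View pics/w1.png

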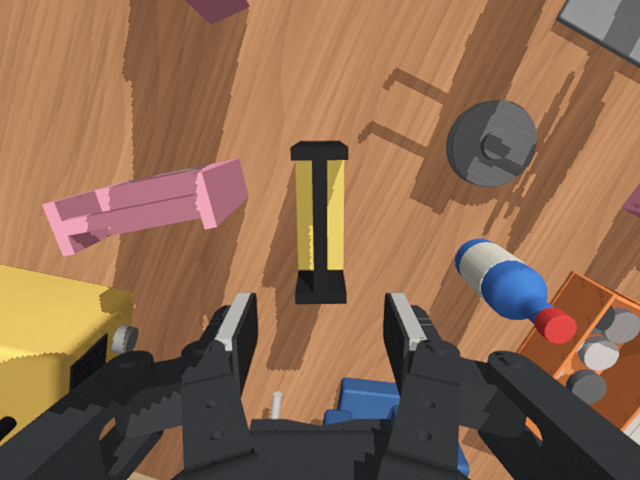

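The wrist picture shows the yellow case upright under the gripper, with its handle along column 320 from row 158 to 272 and its near frame edge at row 302 (columns 296–346).

```bash
python3 - <<'E'
from h import *
import json
c={k:np.array(v) for k,v in json.load(open("w1.json")).items()}
P=lambda u,v,z:onz(c,(u,v),z)
a,b=P(296,303,.141),P(346,303,.141);print("near",a,b,(a+b)/2,np.linalg.norm(a-b))
a,b=P(291.5,158,.141),P(348,158,.141);print("far",a,b,(a+b)/2,np.linalg.norm(a-b))
im=cv2.imread("pics/w1.png").astype(int)
for v in (175,200,225,250):
    r=im[v,290:352];d=(r.max(1)<60).nonzero()[0]+290;d=d[(d>306)&(d<335)]
    print(v,d.min(),d.max(),P((d.min()+d.max())/2,v,.141).round(4))
E
```

```text
near [ 0.50182922 -0.43375725  0.141     ] [ 0.54052957 -0.41610905  0.141     ] [ 0.5211794  -0.42493315  0.141     ] 0.04253441457992946
far [ 0.45057055 -0.32421814  0.141     ] [ 0.48961971 -0.3064204   0.141     ] [ 0.47009513 -0.31531927  0.141     ] 0.04291382754840808
175 313 325 [ 0.4749 -0.3272  0.141 ]
200 313 326 [ 0.4833 -0.3448  0.141 ]
225 313 325 [ 0.4913 -0.3633  0.141 ]
250 314 326 [ 0.5007 -0.3821  0.141 ]
```

>>> drive_tool(
  offset=[
    [-0.16,0,0],
    [0,0,0.4],
    [0,0,0.4],
    [0,0,0.4],
    [0,0,0.4],
    [0,0,0.4],
    [0,0,0.4],
    [0,0,0.4],
    [0,0,0.4],
    [0,0,0.4],
  ],
  turn=[
    [0,0,-0.08],
    [0,0,0],
    [0,0,0],
    [0,0,0],
    [0,0,0],
    [0,0,0],
    [0,0,0],
    [0,0,0],
    [0,0,0],
    [0,0,0],
  ],
  hand=[0.6,0.6,0.6,0.6,0.6,0.6,0.6,0.6,0.6,0.6],
)

```text
time_s: 6.4
position: [0.4932, -0.3679, 0.1145]
tool_rot: [[-0.423, 0.906, 0.0], [0.906, 0.423, -0.0], [-0.0, 0.0, -1.0]]
ft_force: [-0.2, 0.6, -0.8]
grip_width: 0.0514
gripper_force: 0.0
```

>>> drive_tool(
  offset=[
    [0,0,0],
    [0,0,0],
    [0,0,0],
    [0,0,0],
    [0,0,0],
    [0,0,0],
    [0,0,0],
    [0,0,0],
    [0,0,0],
    [0,0,0],
  ],
  turn=[
    [0,0,0],
    [0,0,0],
    [0,0,0],
    [0,0,0],
    [0,0,0],
    [0,0,0],
    [0,0,0],
    [0,0,0],
    [0,0,0],
    [0,0,0],
  ],
  hand=[0.4,0.3,0.2,0.1,0,0,0,0,0,0],
  newtons=60,
)

```text
time_s: 7.65
position: [0.4931, -0.3675, 0.1152]
tool_rot: [[-0.423, 0.906, -0.0], [0.906, 0.423, -0.0], [-0.0, -0.0, -1.0]]
ft_force: [-1.0, 1.0, -0.4]
grip_width: 0.0001
gripper_force: 0.0
```

```bash
python3 - <<'E'
from h import *
s=observe();c=camera_info("wrist");a=get_image("wrist");cv2.imwrite("pics/w2.png",a)
print(s["position"],s["grip_width"],proj(c,s["position"]))
b=get_image("scene");cv2.imwrite("pics/s2.png",b)
o=np.zeros((480,800,3),np.uint8);o[:,:480]=a[:,80:560];o[:320,480:]=cv2.resize(b[330:490-10,120:280],(320,300))[:320] if 0 else cv2.resize(b[320:480,120:280],(320,320));cv2.imwrite("pics/c2.png",o)
E
```

```text
[ 0.49305957 -0.36752066  0.1152314 ] 8.449338627878101e-05 (np.float64(318.3268907600459), np.float64(279.7905611135452))
```

View pics/c2.png

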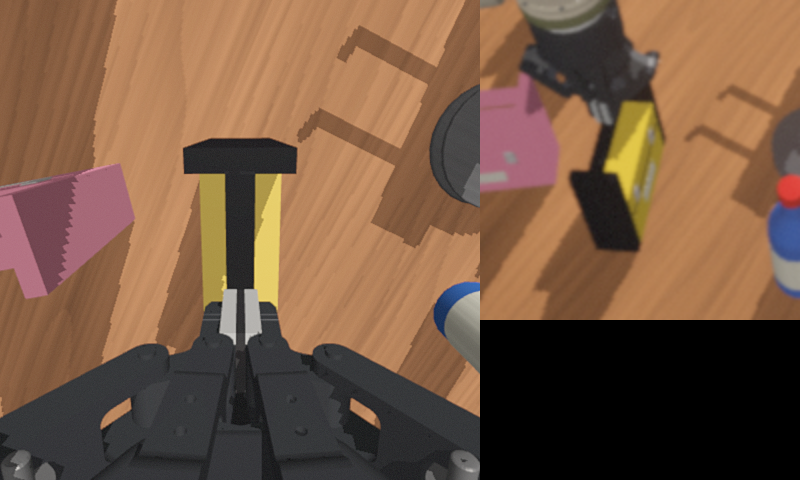

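The left panel shows the pads shut (silver, columns 221–261) apparently over the bar. The right panel shows the finger tips beside the handle at (600,110). I'll check the heights against the calibration.

```bash
python3 - <<'E'
from h import *
import json
w=camera_info("wrist");s=camera_info("scene");t=camera_info("top")
w1={k:np.array(v) for k,v in json.load(open("w1.json")).items()}
print("tcp in scene",proj(s,(.493,-.3675,.115)))
d=np.array([.4226,-.906,0]);e=np.array([.906,.4226,0]);C=np.array([.4935,-.3675,0])
for n,l,x,z in [("far bot",-.065,-.022,0),("far bot",-.065,.022,0),("far top",-.065,-.022,.141),("far top",-.065,.022,.141),("near top",.065,-.022,.141),("near top",.065,.022,.141),("bar mid",0,0,.141),("near bot",.065,.022,0)]:
    p=C+l*d+x*e+[0,0,z]
    print(n,[np.round(proj(c,p)) for c in (w,w1,s,t)])
b=cv2.imread("pics/s2.png");cv2.imwrite("pics/c3.png",cv2.resize(b[330:460,140:240],None,fx=4.5,fy=4.5,interpolation=cv2.INTER_CUBIC))
E
```

```text
tcp in scene (np.float64(185.8125857959643), np.float64(386.60457915983744))
far bot [array([290., 138.]), array([299., 141.]), array([192., 388.]), array([445., 282.])]
far bot [array([349., 138.]), array([339., 141.]), array([212., 389.]), array([437., 268.])]
far top [array([261., 149.]), array([289., 148.]), array([181., 351.]), array([459., 278.])]
far top [array([376., 149.]), array([348., 147.]), array([202., 352.]), array([451., 262.])]
near top [array([274., 426.]), array([294., 305.]), array([163., 410.]), array([505., 256.])]
near top [array([365., 426.]), array([346., 304.]), array([187., 411.]), array([497., 240.])]
bar mid [array([319., 303.]), array([319., 231.]), array([184., 379.]), array([478., 259.])]
near bot [array([346., 299.]), array([338., 252.]), array([199., 446.]), array([479., 248.])]
```

View pics/c3.png

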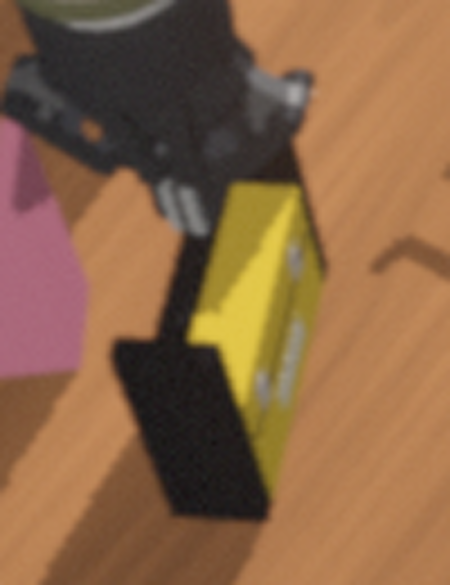

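The case projects exactly where I modelled it, but in both views the finger tips lie about 30 mm above the reported TCP, so they closed just over the bar. I'll open, go 25 mm lower and close again.

>>> drive_tool(
  offset=[
    [0,0,0],
    [0,0,0],
    [0,0,0],
    [0,0,0],
    [0,0,0],
    [0,0,0.15],
    [0,0,0.15],
    [0,0,0.15],
    [0,0,0.15],
    [0,0,0],
  ],
  turn=[
    [0,0,0],
    [0,0,0],
    [0,0,0],
    [0,0,0],
    [0,0,0],
    [0,0,0],
    [0,0,0],
    [0,0,0],
    [0,0,0],
    [0,0,0],
  ],
  hand=[0.6,0.6,0.6,0.6,0.6,0.6,0.6,0.6,0.6,0.6],
)

```text
time_s: 9.0
position: [0.4929, -0.3673, 0.0906]
tool_rot: [[-0.423, 0.906, -0.001], [0.906, 0.423, 0.001], [0.001, -0.0, -1.0]]
ft_force: [-0.6, -0.7, 0.1]
grip_width: 0.0515
gripper_force: 0.0
```

>>> drive_tool(
  offset=[
    [0,0,0],
    [0,0,0],
    [0,0,0],
    [0,0,0],
    [0,0,0],
    [0,0,0],
    [0,0,0],
    [0,0,0],
    [0,0,0],
    [0,0,0],
  ],
  turn=[
    [0,0,0],
    [0,0,0],
    [0,0,0],
    [0,0,0],
    [0,0,0],
    [0,0,0],
    [0,0,0],
    [0,0,0],
    [0,0,0],
    [0,0,0],
  ],
  hand=[0.5,0.4,0.3,0.25,0.2,0.15,0.1,0.05,0,0],
  newtons=60,
)

```text
time_s: 10.25
position: [0.4931, -0.3676, 0.0914]
tool_rot: [[-0.423, 0.906, 0.0], [0.906, 0.423, -0.0], [-0.0, -0.0, -1.0]]
ft_force: [-1.8, 0.6, 3.8]
grip_width: 0.0105
gripper_force: 59.8
```

```bash
python3 - <<'E'
from h import *
s=observe();c=camera_info("wrist");a=get_image("wrist");b=get_image("scene");cv2.imwrite("pics/w3.png",a)
o=np.zeros((480,800,3),np.uint8);o[:,:400]=a[:,120:520];o[:440,400:]=cv2.resize(b[350:460,140:240],(400,440),interpolation=cv2.INTER_CUBIC);cv2.imwrite("pics/c4.png",o)
print(s["position"],s["grip_width"],s["gripper_force"],s["ft_force"],s["q"])
E
```

```text
[ 0.49305245 -0.36756537  0.09141521] 0.010486533519501037 59.841408133506775 [-1.7984316   0.62876901  3.84065112] [-4.77164780e+01  3.34231808e+01  7.28850282e+01 -5.26863742e-03
  7.36814758e+01 -7.27116382e+01]
```

View pics/c4.png

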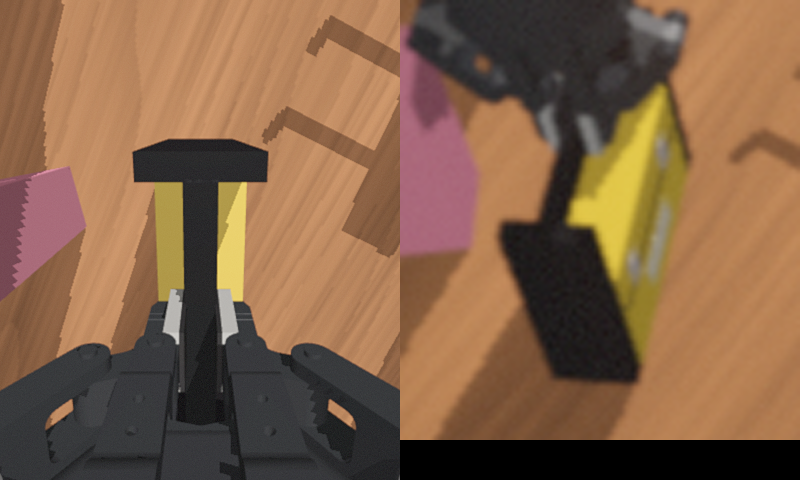

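The left panel shows the bar held between the pads (columns 170–235), and the width of 10.5 mm at 60 N confirms it. I'll regrip 8 mm deeper for a firmer hold, then lift.

>>> drive_tool(
  offset=[
    [0,0,0],
    [0,0,0],
    [0,0,0.1],
    [0,0,0.1],
    [0,0,0],
    [0,0,0],
    [0,0,0],
    [0,0,0],
    [0,0,0],
    [0,0,0],
  ],
  turn=[
    [0,0,0],
    [0,0,0],
    [0,0,0],
    [0,0,0],
    [0,0,0],
    [0,0,0],
    [0,0,0],
    [0,0,0],
    [0,0,0],
    [0,0,0],
  ],
  hand=[0.35,0.35,0.35,0.35,0.25,0.2,0.1,0,0,0],
  newtons=80,
)

```text
time_s: 11.6
position: [0.4931, -0.3676, 0.0835]
tool_rot: [[-0.423, 0.906, 0.0], [0.906, 0.423, -0.0], [-0.0, 0.0, -1.0]]
ft_force: [-1.2, -0.3, 3.6]
grip_width: 0.0103
gripper_force: 78.5
```

>>> drive_tool(
  offset=[
    [0,0,0],
    [0,0,-0.2],
    [0,0,-0.35],
    [0,0,-0.35],
    [0,0,-0.35],
    [0,0,-0.35],
    [0,0,-0.35],
    [0,0,-0.35],
    [0,0,-0.1],
    [0,0,0],
  ],
  turn=[
    [0,0,0],
    [0,0,0],
    [0,0,0],
    [0,0,0],
    [0,0,0],
    [0,0,0],
    [0,0,0],
    [0,0,0],
    [0,0,0],
    [0,0,0],
  ],
  hand=[0,0,0,0,0,0,0,0,0,0],
)

```text
time_s: 12.85
position: [0.493, -0.3675, 0.1792]
tool_rot: [[-0.423, 0.906, -0.0], [0.906, 0.423, 0.0], [0.0, -0.0, -1.0]]
ft_force: [0.1, 0.3, -4.5]
grip_width: 0.0104
gripper_force: 78.1
```

>>> drive_tool(
  offset=[
    [0,0,-0.3],
    [0,0,-0.35],
    [0,0,-0.35],
    [0,0,-0.35],
    [0,0,-0.35],
    [0,0,0],
    [0,0,0],
    [0,0,0],
    [0,0,0],
    [0,0,0],
  ],
  turn=[
    [0,0,0.3],
    [0,0,0.5],
    [0,0,0.6],
    [0,0,0.7],
    [0,0,0.7],
    [0,0,0.7],
    [0,0,0.5],
    [0,0,0.27],
    [0,0,0],
    [0,0,0],
  ],
  hand=[0,0,0,0,0,0,0,0,0,0],
)

```text
time_s: 14.1
position: [0.493, -0.3675, 0.2473]
tool_rot: [[0.011, 1.0, -0.0], [1.0, -0.011, 0.0], [0.0, -0.0, -1.0]]
ft_force: [-0.2, -0.3, -4.9]
grip_width: 0.0104
gripper_force: 78.2
```

>>> drive_tool(
  offset=[
    [0.2,-0.1,0],
    [0.4,-0.2,0],
    [0.5,-0.3,0],
    [0.6,-0.3,0],
    [0.6,-0.3,0],
    [0.6,-0.3,0],
    [0.6,-0.3,0],
    [0.5,-0.3,0],
    [0.3,-0.2,0],
    [0.2,-0.1,0],
  ],
  turn=[
    [0,0,0],
    [0,0,0],
    [0,0,0],
    [0,0,0],
    [0,0,0],
    [0,0,0],
    [0,0,0],
    [0,0,0],
    [0,0,0],
    [0,0,0],
  ],
  hand=[0,0,0,0,0,0,0,0,0,0],
)

```text
time_s: 15.35
position: [0.3987, -0.1859, 0.2475]
tool_rot: [[0.011, 1.0, 0.0], [1.0, -0.011, -0.0], [-0.0, 0.0, -1.0]]
ft_force: [-0.6, -0.5, -4.2]
grip_width: 0.0105
gripper_force: 78.1
```

>>> drive_tool(
  offset=[
    [0.2,0,0],
    [0.4,0,0],
    [0.6,0,0],
    [0.7,0,0],
    [0.7,0,0],
    [0.7,0,0],
    [0.5,0,0],
    [0.3,0,0],
    [0.2,0,0],
    [0.1,0,0],
  ],
  turn=[
    [0,0,0],
    [0,0,0],
    [0,0,0],
    [0,0,0],
    [0,0,0],
    [0,0,0],
    [0,0,0],
    [0,0,0],
    [0,0,0],
    [0,0,0],
  ],
  hand=[0,0,0,0,0,0,0,0,0,0],
)

```text
time_s: 16.6
position: [0.401, -0.0103, 0.2472]
tool_rot: [[0.011, 1.0, -0.0], [1.0, -0.011, -0.0], [-0.0, -0.0, -1.0]]
ft_force: [-0.6, -0.6, -5.2]
grip_width: 0.0102
gripper_force: 78.1
```

```bash
python3 - <<'E'
from h import *
s=observe();a=get_image("wrist");b=get_image("top");d=get_image("scene");cv2.imwrite("pics/t5.png",b);cv2.imwrite("pics/w5.png",a)
o=np.zeros((480,800,3),np.uint8);o[:,:400]=cv2.resize(b[170:290,290:390],(400,480));o[:300,400:]=cv2.resize(d[190:340,200:400],(400,300));o[300:,400:]=cv2.resize(a,(400,300))[60:240]
cv2.imwrite("pics/c5.png",o)
print(s["time_s"],s["position"],s["tool_rot"].round(3) if hasattr(s["tool_rot"],"round") else s["tool_rot"],s["grip_width"],s["ft_force"],s["q"])
E
```

```text
16.6 [ 0.4010172  -0.01032761  0.24718536] [[ 0.011  1.    -0.   ]
 [ 1.    -0.011 -0.   ]
 [-0.    -0.    -1.   ]] 0.010247326103916078 [-0.56051051 -0.61012121 -5.18119012] [-1.85020514e+01  4.42269324e+00  8.98442654e+01 -7.05465413e-03
  8.57360254e+01 -1.78752253e+01]
```

View pics/c5.png

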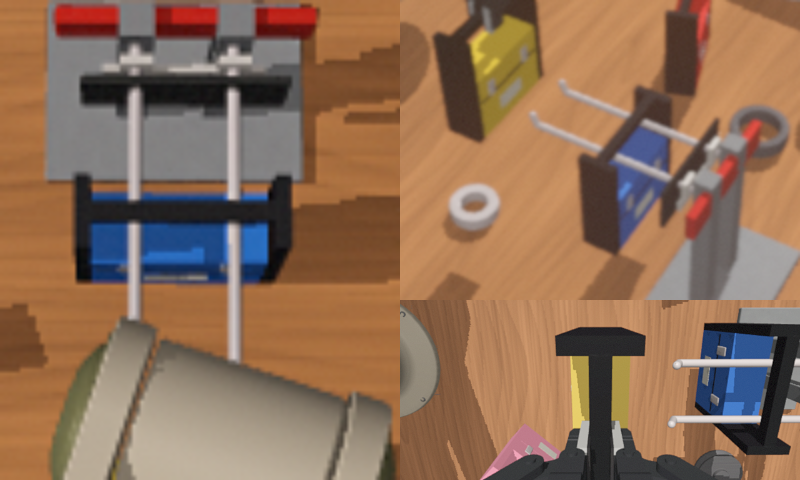

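The panels show the yellow case upright in the grip and in front of the prong tips, square to them and clear of the bearing and the blue case. I'll lower it to insertion height, then move in over the tips.

>>> drive_tool(
  offset=[
    [0,0,0.1],
    [0,0,0.25],
    [0,0,0.3],
    [0,0,0.3],
    [0,0,0.3],
    [0,0,0.3],
    [0,0,0.25],
    [0,0,0.15],
    [0,0,0.02],
    [0,0,0],
  ],
  turn=[
    [0,0,0],
    [0,0,0],
    [0,0,0],
    [0,0,0],
    [0,0,0],
    [0,0,0],
    [0,0,0],
    [0,0,0],
    [0,0,0],
    [0,0,0],
  ],
  hand=[0,0,0,0,0,0,0,0,0,0],
)

```text
time_s: 18.0
position: [0.4011, -0.0106, 0.1687]
tool_rot: [[0.011, 1.0, 0.001], [1.0, -0.011, -0.0], [-0.0, 0.001, -1.0]]
ft_force: [0.4, 0.2, -6.1]
grip_width: 0.0105
gripper_force: 78.1
```

>>> drive_tool(
  offset=[
    [0,0.1,0],
    [0,0.2,0],
    [0,0.2,0],
    [0,0.2,0],
    [0,0.2,0],
    [0,0.2,0],
    [0,0.2,0],
    [0,0.1,0],
    [0,0,0],
    [0,0,0],
  ],
  turn=[
    [0,0,0],
    [0,0,0],
    [0,0,0],
    [0,0,0],
    [0,0,0],
    [0,0,0],
    [0,0,0],
    [0,0,0],
    [0,0,0],
    [0,0,0],
  ],
  hand=[0,0,0,0,0,0,0,0,0,0],
)

```text
time_s: 19.25
position: [0.4567, -0.0111, 0.1684]
tool_rot: [[0.011, 1.0, -0.0], [1.0, -0.011, -0.0], [-0.0, -0.0, -1.0]]
ft_force: [0.0, -0.3, -5.1]
grip_width: 0.0107
gripper_force: 78.1
```

>>> drive_tool(
  offset=[
    [0,0.1,0],
    [0,0.15,0],
    [0,0.2,0],
    [0,0.2,0],
    [0,0.2,0],
    [0,0.2,0],
    [0,0.1,0],
    [0,0.07,0],
    [0,0,0],
    [0,0,0],
  ],
  turn=[
    [0,0,0],
    [0,0,0],
    [0,0,0],
    [0,0,0],
    [0,0,0],
    [0,0,0],
    [0,0,0],
    [0,0,0],
    [0,0,0],
    [0,0,0],
  ],
  hand=[0,0,0,0,0,0,0,0,0,0],
)

```text
time_s: 20.5
position: [0.5056, -0.0116, 0.1685]
tool_rot: [[0.011, 1.0, -0.0], [1.0, -0.011, -0.0], [-0.0, -0.0, -1.0]]
ft_force: [-0.2, -0.0, -4.6]
grip_width: 0.0104
gripper_force: 78.1
```

```bash
python3 - <<'E'
from h import *
s=observe();a=get_image("wrist");d=get_image("scene")
o=np.zeros((600,800,3),np.uint8);o[:300,:400]=cv2.resize(a,(400,300));o[:,400:]=cv2.resize(d[215:335,260:340],(400,600),interpolation=cv2.INTER_CUBIC)
cv2.imwrite("pics/c6.png",o)
print(s["time_s"],s["position"],s["grip_width"],s["ft_force"])
E
```

```text
20.5 [ 0.50557706 -0.01164204  0.16845336] 0.010420681880296908 [-0.22396063 -0.01927883 -4.62531974]
```

View pics/c6.png

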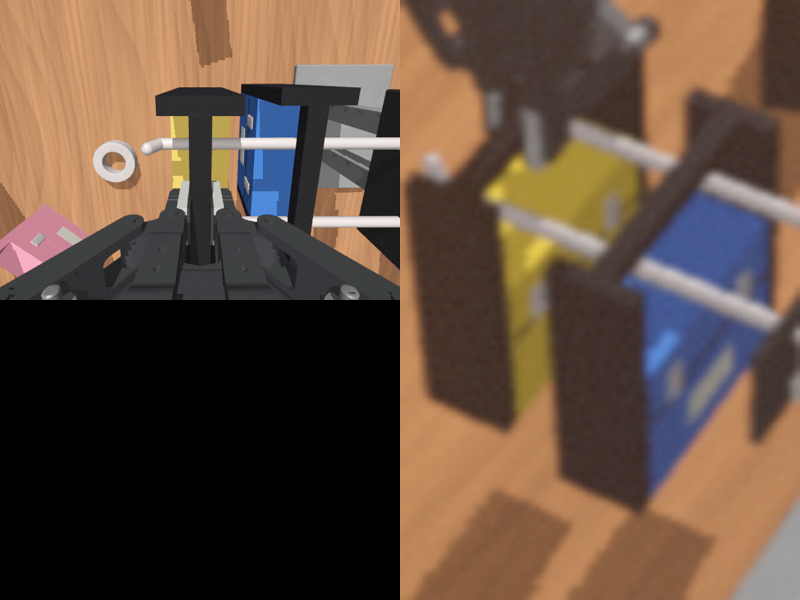

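The wrist panel shows the yellow bar over both prongs between their tips and the blue case, and the right panel agrees. I'll lower it in small steps, watching the force.

>>> drive_tool(
  offset=[
    [0,0,0.05],
    [0,0,0.05],
    [0,0,0.05],
    [0,0,0.05],
    [0,0,0.05],
    [0,0,0.05],
    [0,0,0.05],
    [0,0,0.05],
    [0,0,0.03],
    [0,0,0],
  ],
  turn=[
    [0,0,0],
    [0,0,0],
    [0,0,0],
    [0,0,0],
    [0,0,0],
    [0,0,0],
    [0,0,0],
    [0,0,0],
    [0,0,0],
    [0,0,0],
  ],
  hand=[0,0,0,0,0,0,0,0,0,0],
)

```text
time_s: 21.85
position: [0.5057, -0.0116, 0.1511]
tool_rot: [[0.011, 1.0, -0.0], [1.0, -0.011, 0.0], [0.0, -0.0, -1.0]]
ft_force: [0.1, -0.6, -4.3]
grip_width: 0.0104
gripper_force: 78.1
```

>>> drive_tool(
  offset=[
    [0,0,0.01],
    [0,0,0.01],
    [0,0,0.01],
    [0,0,0.01],
    [0,0,0.01],
    [0,0,0],
    [0,0,0],
    [0,0,0],
    [0,0,0],
    [0,0,0],
  ],
  turn=[
    [0,0,0],
    [0,0,0],
    [0,0,0],
    [0,0,0],
    [0,0,0],
    [0,0,0],
    [0,0,0],
    [0,0,0],
    [0,0,0],
    [0,0,0],
  ],
  hand=[0,0,0,0,0,0,0,0,0,0],
)

```text
time_s: 23.1
position: [0.5057, -0.0117, 0.1492]
tool_rot: [[0.011, 1.0, -0.0], [1.0, -0.011, -0.0], [-0.0, -0.0, -1.0]]
ft_force: [-0.2, 0.0, -4.4]
grip_width: 0.0106
gripper_force: 78.1
```

>>> drive_tool(
  offset=[
    [0,0,0.01],
    [0,0,0.01],
    [0,0,0.01],
    [0,0,0],
    [0,0,0],
    [0,0,0],
    [0,0,0],
    [0,0,0],
    [0,0,0],
    [0,0,0],
  ],
  turn=[
    [0,0,0],
    [0,0,0],
    [0,0,0],
    [0,0,0],
    [0,0,0],
    [0,0,0],
    [0,0,0],
    [0,0,0],
    [0,0,0],
    [0,0,0],
  ],
  hand=[0,0,0,0,0,0,0,0,0,0],
)

```text
time_s: 24.35
position: [0.5058, -0.0117, 0.1483]
tool_rot: [[0.011, 1.0, 0.0], [1.0, -0.011, -0.0], [-0.0, 0.0, -1.0]]
ft_force: [-2.3, 0.8, 5.5]
grip_width: 0.0108
gripper_force: 79.5
```

>>> drive_tool(
  offset=[
    [0,0,-0.01],
    [0,0.03,0],
    [0,0.06,0],
    [0,0.06,0],
    [0,0.07,0],
    [0,0.07,0],
    [0,0.06,0],
    [0,0.06,0],
    [0,0.03,0],
    [0,0.01,0],
  ],
  turn=[
    [0,0,0],
    [0,0,0],
    [0,0,0],
    [0,0,0],
    [0,0,0],
    [0,0,0],
    [0,0,0],
    [0,0,0],
    [0,0,0],
    [0,0,0],
  ],
  hand=[0,0,0,0,0,0,0,0,0,0],
)

```text
time_s: 25.6
position: [0.5231, -0.0118, 0.1483]
tool_rot: [[0.011, 1.0, -0.002], [1.0, -0.011, 0.0], [0.0, -0.002, -1.0]]
ft_force: [-6.1, -0.8, 4.4]
grip_width: 0.0104
gripper_force: 79.4
```

>>> drive_tool(
  offset=[
    [0,0.025,0],
    [0,0.025,0],
    [0,0.025,0],
    [0,0.025,0],
    [0,0.025,0],
    [0,0.025,0],
    [0,0.025,0],
    [0,0.025,0],
    [0,0.025,0],
    [0,0.025,0],
  ],
  turn=[
    [0,0,0],
    [0,0,0],
    [0,0,0],
    [0,0,0],
    [0,0,0],
    [0,0,0],
    [0,0,0],
    [0,0,0],
    [0,0,0],
    [0,0,0],
  ],
  hand=[0,0,0,0,0,0,0,0,0,0],
)

```text
time_s: 26.85
position: [0.5323, -0.0118, 0.1483]
tool_rot: [[0.011, 1.0, -0.003], [1.0, -0.011, 0.0], [0.0, -0.003, -1.0]]
ft_force: [-10.0, -0.3, 6.2]
grip_width: 0.0105
gripper_force: 79.7
```

>>> drive_tool(
  offset=[
    [0,0.02,-0.01],
    [0,0.04,0],
    [0,0.05,0],
    [0,0.06,0],
    [0,0.06,0],
    [0,0.06,0],
    [0,0.06,0],
    [0,0.06,0],
    [0,0.06,0],
    [0,0.06,0],
  ],
  turn=[
    [0,0,0],
    [0,0,0],
    [0,0,0],
    [0,0,0],
    [0,0,0],
    [0,0,0],
    [0,0,0],
    [0,0,0],
    [0,0,0],
    [0,0,0],
  ],
  hand=[0,0,0,0,0,0,0,0,0,0],
)

```text
time_s: 28.1
position: [0.5538, -0.012, 0.1483]
tool_rot: [[0.011, 1.0, -0.003], [1.0, -0.011, 0.0], [0.0, -0.003, -1.0]]
ft_force: [-7.1, 0.1, 3.0]
grip_width: 0.0106
gripper_force: 79.2
```

>>> drive_tool(
  offset=[
    [0,0.05,0],
    [0,0.05,0],
    [0,0.05,0],
    [0,0.05,0],
    [0,0.05,0],
    [0,0.05,0],
    [0,0.05,0],
    [0,0.04,0],
    [0,0.03,0],
    [0,0.02,0],
  ],
  turn=[
    [0,0,0],
    [0,0,0],
    [0,0,0],
    [0,0,0],
    [0,0,0],
    [0,0,0],
    [0,0,0],
    [0,0,0],
    [0,0,0],
    [0,0,0],
  ],
  hand=[0,0,0,0,0,0,0,0,0,0],
)

```text
time_s: 29.35
position: [0.5714, -0.0123, 0.1483]
tool_rot: [[0.011, 1.0, -0.003], [1.0, -0.011, 0.0], [0.0, -0.003, -1.0]]
ft_force: [-7.4, 0.5, 3.3]
grip_width: 0.0105
gripper_force: 79.2
```

```bash
python3 - <<'E'
from h import *
s=observe();b=get_image("top")
print(s["time_s"],s["position"],s["ft_force"])
d=get_image("scene");cv2.imwrite("pics/t7.png",b)
o=np.zeros((600,800,3),np.uint8);o[:,:400]=cv2.resize(b[160:250,300:360+15],(400,600)) if 0 else cv2.resize(b[165:255,305:365],(400,600),interpolation=cv2.INTER_CUBIC);o[:,400:]=cv2.resize(d[225:345,290:370],(400,600),interpolation=cv2.INTER_CUBIC)
cv2.imwrite("pics/c7.png",o)
E
```

```text
29.35 [ 0.57138352 -0.01227215  0.14832456] [-7.40957674  0.53386042  3.27708075]
```

View pics/c7.png

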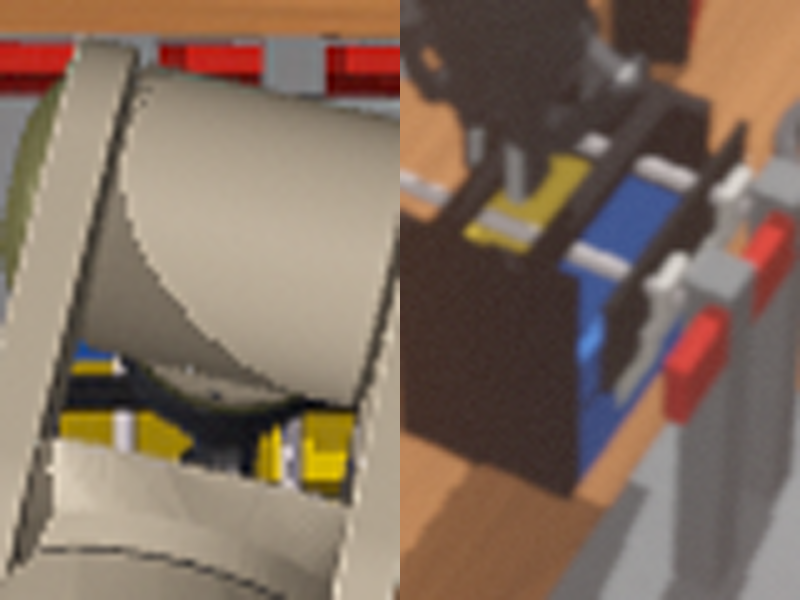

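The cases are flush, with the blue one's rear about 10 mm short of the stop in the right panel. I'll go on in 2 mm steps.

>>> drive_tool(
  offset=[
    [0,0.01,0],
    [0,0.01,0],
    [0,0.01,0],
    [0,0.01,0],
    [0,0.01,0],
    [0,0,0],
    [0,0,0],
    [0,0,0],
    [0,0,0],
    [0,0,0],
  ],
  turn=[
    [0,0,0],
    [0,0,0],
    [0,0,0],
    [0,0,0],
    [0,0,0],
    [0,0,0],
    [0,0,0],
    [0,0,0],
    [0,0,0],
    [0,0,0],
  ],
  hand=[0,0,0,0,0,0,0,0,0,0],
)

```text
time_s: 30.7
position: [0.5734, -0.0123, 0.1484]
tool_rot: [[0.011, 1.0, -0.003], [1.0, -0.011, 0.0], [0.0, -0.003, -1.0]]
ft_force: [-7.7, 0.7, 2.5]
grip_width: 0.0104
gripper_force: 79.3
```

>>> drive_tool(
  offset=[
    [0,0.01,0],
    [0,0.01,0],
    [0,0.01,0],
    [0,0.01,0],
    [0,0.01,0],
    [0,0,0],
    [0,0,0],
    [0,0,0],
    [0,0,0],
    [0,0,0],
  ],
  turn=[
    [0,0,0],
    [0,0,0],
    [0,0,0],
    [0,0,0],
    [0,0,0],
    [0,0,0],
    [0,0,0],
    [0,0,0],
    [0,0,0],
    [0,0,0],
  ],
  hand=[0,0,0,0,0,0,0,0,0,0],
)

```text
time_s: 31.95
position: [0.5754, -0.0123, 0.1484]
tool_rot: [[0.011, 1.0, -0.003], [1.0, -0.011, 0.0], [0.0, -0.003, -1.0]]
ft_force: [-7.5, 0.4, 3.1]
grip_width: 0.0103
gripper_force: 79.3
```

>>> drive_tool(
  offset=[
    [0,0.01,0],
    [0,0.01,0],
    [0,0.01,0],
    [0,0.01,0],
    [0,0.01,0],
    [0,0,0],
    [0,0,0],
    [0,0,0],
    [0,0,0],
    [0,0,0],
  ],
  turn=[
    [0,0,0],
    [0,0,0],
    [0,0,0],
    [0,0,0],
    [0,0,0],
    [0,0,0],
    [0,0,0],
    [0,0,0],
    [0,0,0],
    [0,0,0],
  ],
  hand=[0,0,0,0,0,0,0,0,0,0],
)

```text
time_s: 33.2
position: [0.5774, -0.0123, 0.1483]
tool_rot: [[0.011, 1.0, -0.003], [1.0, -0.011, 0.0], [0.0, -0.003, -1.0]]
ft_force: [-8.1, -0.4, 3.4]
grip_width: 0.0108
gripper_force: 79.3
```

>>> drive_tool(
  offset=[
    [0,0.01,0],
    [0,0.01,0],
    [0,0.01,0],
    [0,0.01,0],
    [0,0.01,0],
    [0,0,0],
    [0,0,0],
    [0,0,0],
    [0,0,0],
    [0,0,0],
  ],
  turn=[
    [0,0,0],
    [0,0,0],
    [0,0,0],
    [0,0,0],
    [0,0,0],
    [0,0,0],
    [0,0,0],
    [0,0,0],
    [0,0,0],
    [0,0,0],
  ],
  hand=[0,0,0,0,0,0,0,0,0,0],
)

```text
time_s: 34.45
position: [0.5794, -0.0124, 0.1484]
tool_rot: [[0.011, 1.0, -0.003], [1.0, -0.011, 0.0], [0.0, -0.003, -1.0]]
ft_force: [-6.9, 0.3, 2.8]
grip_width: 0.0108
gripper_force: 79.3
```

>>> drive_tool(
  offset=[
    [0,0.01,0],
    [0,0.01,0],
    [0,0.01,0],
    [0,0.01,0],
    [0,0.01,0],
    [0,0,0],
    [0,0,0],
    [0,0,0],
    [0,0,0],
    [0,0,0],
  ],
  turn=[
    [0,0,0],
    [0,0,0],
    [0,0,0],
    [0,0,0],
    [0,0,0],
    [0,0,0],
    [0,0,0],
    [0,0,0],
    [0,0,0],
    [0,0,0],
  ],
  hand=[0,0,0,0,0,0,0,0,0,0],
)

```text
time_s: 35.7
position: [0.5814, -0.0124, 0.1483]
tool_rot: [[0.011, 1.0, -0.003], [1.0, -0.011, 0.0], [0.0, -0.003, -1.0]]
ft_force: [-6.6, -0.3, 2.7]
grip_width: 0.0104
gripper_force: 79.3
```

>>> drive_tool(
  offset=[
    [0,0.01,0],
    [0,0.01,0],
    [0,0.01,0],
    [0,0.01,0],
    [0,0.01,0],
    [0,0,0],
    [0,0,0],
    [0,0,0],
    [0,0,0],
    [0,0,0],
  ],
  turn=[
    [0,0,0],
    [0,0,0],
    [0,0,0],
    [0,0,0],
    [0,0,0],
    [0,0,0],
    [0,0,0],
    [0,0,0],
    [0,0,0],
    [0,0,0],
  ],
  hand=[0,0,0,0,0,0,0,0,0,0],
)

```text
time_s: 36.95
position: [0.5834, -0.0124, 0.1483]
tool_rot: [[0.011, 1.0, -0.003], [1.0, -0.011, 0.0], [0.0, -0.003, -1.0]]
ft_force: [-6.6, -0.3, 3.4]
grip_width: 0.0107
gripper_force: 79.3
```

>>> drive_tool(
  offset=[
    [0,0.01,0],
    [0,0.01,0],
    [0,0.01,0],
    [0,0.01,0],
    [0,0.01,0],
    [0,0,0],
    [0,0,0],
    [0,0,0],
    [0,0,0],
    [0,0,0],
  ],
  turn=[
    [0,0,0],
    [0,0,0],
    [0,0,0],
    [0,0,0],
    [0,0,0],
    [0,0,0],
    [0,0,0],
    [0,0,0],
    [0,0,0],
    [0,0,0],
  ],
  hand=[0,0,0,0,0,0,0,0,0,0],
)

```text
time_s: 38.2
position: [0.5854, -0.0124, 0.1484]
tool_rot: [[0.011, 1.0, -0.003], [1.0, -0.011, 0.0], [0.0, -0.003, -1.0]]
ft_force: [-7.8, 0.4, 2.3]
grip_width: 0.0104
gripper_force: 79.3
```

>>> drive_tool(
  offset=[
    [0,0.01,0],
    [0,0.01,0],
    [0,0.01,0],
    [0,0.01,0],
    [0,0.01,0],
    [0,0,0],
    [0,0,0],
    [0,0,0],
    [0,0,0],
    [0,0,0],
  ],
  turn=[
    [0,0,0],
    [0,0,0],
    [0,0,0],
    [0,0,0],
    [0,0,0],
    [0,0,0],
    [0,0,0],
    [0,0,0],
    [0,0,0],
    [0,0,0],
  ],
  hand=[0,0,0,0,0,0,0,0,0,0],
)

```text
time_s: 39.45
position: [0.5861, -0.0124, 0.1483]
tool_rot: [[0.011, 1.0, -0.006], [1.0, -0.011, 0.0], [0.0, -0.006, -1.0]]
ft_force: [-13.3, -0.9, 5.7]
grip_width: 0.0103
gripper_force: 79.8
```

>>> drive_tool(
  offset=[
    [0,0.01,0],
    [0,0.005,0],
    [0,0,0],
    [0,0,0],
    [0,0,0],
    [0,0,0],
    [0,0,0],
    [0,0,0],
    [0,0,0],
    [0,0,0],
  ],
  turn=[
    [0,0,0],
    [0,0,0],
    [0,0,0],
    [0,0,0],
    [0,0,0],
    [0,0,0],
    [0,0,0],
    [0,0,0],
    [0,0,0],
    [0,0,0],
  ],
  hand=[0,0,0,0,0,0,0,0,0,0],
)

```text
time_s: 40.7
position: [0.5863, -0.0124, 0.1483]
tool_rot: [[0.011, 1.0, -0.007], [1.0, -0.011, 0.0], [0.0, -0.007, -1.0]]
ft_force: [-16.1, -0.8, 7.5]
grip_width: 0.0101
gripper_force: 79.9
```

>>> drive_tool(
  offset=[
    [0,0,0],
    [0,0,0],
    [0,0,0],
    [0,0,0],
    [0,0,0],
    [0,0,0],
    [0,-0.01,0],
    [0,-0.01,0],
    [0,-0.01,0],
    [0,0,0],
  ],
  turn=[
    [0,0,0],
    [0,0,0],
    [0,0,0],
    [0,0,0],
    [0,0,0],
    [0,0,0],
    [0,0,0],
    [0,0,0],
    [0,0,0],
    [0,0,0],
  ],
  hand=[0,0,0,0,0,0,0,0,0,0],
)

```text
time_s: 41.95
position: [0.5863, -0.0125, 0.1484]
tool_rot: [[0.011, 1.0, -0.004], [1.0, -0.011, 0.0], [0.0, -0.004, -1.0]]
ft_force: [-10.0, -0.3, 3.9]
grip_width: 0.0107
gripper_force: 79.4
```

>>> drive_tool(
  offset=[
    [0,0,0],
    [0,0,0],
    [0,0,0],
    [0,0,0],
    [0,0,0],
    [0,0,0],
    [0,0,0],
    [0,0,0],
    [0,0,0],
    [0,0,0],
  ],
  turn=[
    [0,0,0],
    [0,0,0],
    [0,0,0],
    [0,0,0],
    [0,0,0],
    [0,0,0],
    [0,0,0],
    [0,0,0],
    [0,0,0],
    [0,0,0],
  ],
  hand=[0.14,0.16,0.18,0.2,0.22,0.24,0.26,0.3,0.3,0.3],
)

```text
time_s: 43.2
position: [0.588, -0.0125, 0.1488]
tool_rot: [[0.011, 1.0, 0.0], [1.0, -0.011, -0.0], [-0.0, 0.0, -1.0]]
ft_force: [-0.3, -0.3, -0.2]
grip_width: 0.0256
gripper_force: 0.0
```

>>> drive_tool(
  offset=[
    [0,0,-0.1],
    [0,0,-0.15],
    [0,0,-0.2],
    [0,0,-0.25],
    [0,0,-0.3],
    [0,0,-0.3],
    [0,0,-0.4],
    [0,0,-0.4],
    [0,0,-0.3],
    [0,0,-0.1],
  ],
  turn=[
    [0,0,0],
    [0,0,0],
    [0,0,0],
    [0,0,0],
    [0,0,0],
    [0,0,0],
    [0,0,0],
    [0,0,0],
    [0,0,0],
    [0,0,0],
  ],
  hand=[0.3,0.3,0.3,0.3,0.3,0.3,0.3,0.3,0.3,0.3],
)

```text
time_s: 44.45
position: [0.5881, -0.0126, 0.2497]
tool_rot: [[0.011, 1.0, 0.001], [1.0, -0.011, -0.0], [-0.0, 0.001, -1.0]]
ft_force: [-0.4, 0.1, -0.6]
grip_width: 0.0255
gripper_force: 0.0
```

```bash
python3 - <<'E'
from h import *
s=observe();a=get_image("wrist");d=get_image("scene")
o=np.zeros((600,800,3),np.uint8);o[:300,:400]=cv2.resize(a,(400,300));o[:,400:]=cv2.resize(d[225:345,290:370],(400,600),interpolation=cv2.INTER_CUBIC)
cv2.imwrite("pics/c8.png",o)
print(s["time_s"],s["position"],s["ft_force"])
E
```

```text
44.45 [ 0.58808722 -0.01256055  0.24965871] [-0.41106984  0.10746106 -0.60631639]
```

View pics/c8.png

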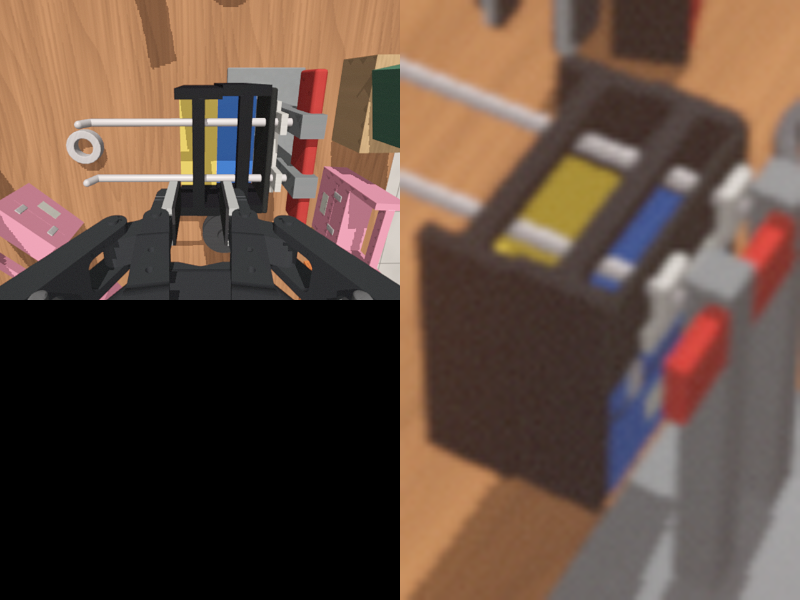

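Both cases hang flush on both prongs against the stop, and the gripper is clear above them, so I'm handing in.

```bash
python3 -c "
from rig import env
print(env.close_job())"
```

```text
the job is handed in; nothing more can be done
None
```

The yellow case hangs in front of the blue one, both flush against the rubber stop after a press of an estimated 11–12 N (16 N at the wrist, less about 5 N of friction) held for about 2 s; the arm let go and I handed the job in at about 44.5 s, though the hand-in returned no verdict.

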